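Sort two microscope drive screws on their thread gauges

TASK

Of the three steel rods lying on the lab bench, two are threaded drive screws from a microscope stage, one with a coarse and one with a fine thread. Lay each of these two lengthwise and centred in the notched gauge whose notch spacing matches its thread, resting fully down in both V cradles; set the screws down rather than dropping them.

Things in the scene. Friction and masses are not known exactly. Their poses are not given: they have to be found in the camera images.
- coarse_screw: Coarse steel screw 160 mm long, lying on the bench: in its middle a smooth square waist to grip (20 x 20 mm, 44 long, a flat side down), at either side a round threaded end 58 mm long, 19 thick. Ridges 14 mm apart, 4 per end (a third, smooth-ended rod is a bystander). Origin on its axis at mid-length, 10 mm above the bench; x along it, ends alike. 0.25 to 0.5 kg.
- fine_screw: Fine steel screw 160 mm long, lying on the bench: in its middle a smooth square waist to grip (20 x 20 mm, 44 long, a flat side down), at either side a round threaded end 58 mm long, 19 thick. Ridges 6 mm apart, 9 per end. Origin on its axis at mid-length, 10 mm above the bench; x along it, ends alike. 0.25 to 0.5 kg.
- coarse_gauge: Gauge for the coarse screw. Fixed plate 160 x 60 x 8 mm with two 90 degree V cradles in line, 38 to 76 mm either side of its middle, rims 44 mm apart and 39 high; finger room between them. Each V face has 3 broad teeth, 13 mm apart. Origin at bench level under its middle; x along the V, z up. A seated screw is centred, axis 30 mm above the bench.
- fine_gauge: Gauge for the fine screw. Fixed plate 160 x 60 x 8 mm with two 90 degree V cradles in line, 38 to 76 mm either side of its middle, rims 44 mm apart and 39 high; finger room between them. Each V face has 6 narrow teeth, 6 mm apart. Origin at bench level under its middle; x along the V, z up. A seated screw is centred, axis 30 mm above the bench.
There are look-alikes about, which are no part of the job. Leave any yellow look-alike of the coarse_screw alone.

How it is judged:
By the outcome, as a careful person would: the job done as asked, in the order asked, and still so for the second after the job is handed in, with the robot touching nothing.
It also fails if it takes over 61 s, if anything falls off the work surface, if the arm or the gripper's body presses on something with over 40 N, if the wrist force passes 120 N, or if a joint passes its speed limit or range.

ROBOT

A 6-joint arm with a two-finger parallel gripper is mounted at the origin on the work surface. World frame = base frame: x ahead of the robot, y to its left, z up, the work surface at z = 0. Lengths are in m, angles in rad, forces in N, time in s.
With the tool pointing down it reaches from about 0.25 to 0.725 m from the base axis. Payload 4 kg.
Tool frame: the origin (TCP) lies midway between the tips of the shut fingers; the grasp point (between the pads) lies 19 mm behind it; x points along the fingers, y is the direction in which the jaws open and shut, and the axes are right-handed (so a half turn about x gives the same grasp; the last joint's range is limited). The gripper opens to 85 mm and grips with 20 to 120 N. Pads are 22 mm wide; open, the fingers measure 114 mm over their backs; the gripper's body (76 mm by 85 mm) begins 54 mm behind the grasp point. The pads swing forward as they close: fully open they stand 13 mm farther back than shut.
Start: joints at [-1.285, 0.241, 0.005, 1.335, 0, 1.571], TCP at [0.141, -0.48, 0.231] pointing down, gripper open.
Joint ranges: [-2.72, 2.72], [-1.05, 1.87], [-1.09, 1.28], [-1.99, 2.15], [-1.42, 1.44], [-3.14, 3.14]. Speed limits (rad/s): [2.79, 2.79, 3.14, 3.14, 3.14, 3.14].

INTERFACE

Orientations are given as a unit quaternion [x, y, z, w].
In Python, from workcell import * gives the robot as it stands.
- The arm moves only by the tool play_rows, never from a script. Its argument "plan" is a list of rows, each a list of 7 numbers: the shift along the tool's x, y, z in mm, then the turn, a rotation vector about the tool's x, y, z in rad, then the closure, from -1 (fully open) to 1 (shut). In form: [[x, y, z, rx, ry, rz, grip], ...]. A call has 1 to 20 rows; each row shifts and turns the commanded pose from where the row before left it, along the tool's axes as they then stand; what a row does not reach is not made up. A row lasts 1/12 s, in which the tool goes at most 41.7 mm and 7.16 degrees, less where a joint would pass 70% of its speed; a pose out of reach is approached as far as the arm can. A call with a gripper value outside its range is refused whole. The fingers move at their own pace and stop on an object; the grip force is fixed at half the most. Time passes only in rows, so rows that do not move let the fingers close. It gives the time, the measured TCP pose, the force and the opening at its end, in the units of the state.
- get_obs(): the state, without advancing time (a new reading comes with each control period).
- camera(name): name is "scene" or "top"; returns a dict with "frame" (384x512x3 uint8, red, green, blue), "depth" (384x512 float32, m along the optical axis (not along the pixel's ray), 0 where there is no reading), "fx", "fy", "cx", "cy" (pixels), "camera_from_world" (4x4, takes a point from world to camera coordinates). Camera axes: x right, y up, looking along -z (the intrinsics and any distortion apply to the point x, -y, -z); pixel columns grow to the right and rows downward; lengths in m; the calibration is good to about 2 mm. A picture is of the moment at which its call begins.
- job_done(): hands the job in, once; it reports no verdict.
Trained networks look in a picture, given as the dict that the camera call returned (one of the last four; its "shot" number tells which), for a name from the list of things; names that differ only in an ending like _2 or _b are one class to them, and where a whole thing is asked for, a point or a joint stands for the part that bears it (a point fixed in the world has none). Each returns a list of dicts, best first, with "confidence" (0 to 1); they miss things now and then, are a little off and sometimes report something else, mostly with a low value. They report only what shows in the picture. A call takes as long as a camera call. They do not tell look-alikes from the thing itself.
- search_frame(thing, picture): "centre" ([x, y, z] in m, in world coordinates, good to about 4 mm: the middle of the surface that is visible of it).
- pinpoint(thing, picture): "centre" ([x, y, z] in m, in world coordinates, good to about 4 mm: a listed point, or the origin of a listed thing).
The state is a dict: "clock": time; "joint_pos": joint angles; "joint_vel": joint speeds; "tau": joint torques, N m; "eef_pos": TCP position; "tool_rot": TCP orientation; "ft_force": force on the tool from outside, world axes, zero at the start; "ft_torque": the same for the moment, N m; "grip_width": finger opening in m.
Only numpy, scipy, OpenCV 4.12 (cv2) and the standard library are available. Lean on these libraries where they do the work, as an engineer would, in place of code of your own. Each camera call takes 0.05 s, during which the arm holds its last target. There are 200 camera calls.

## Working session

There is one attempt and no reset: what is moved stays moved. The work goes in short steps, Python scripts to look and compute and a tool call to move; the robot and the scene stay as the last step left them, time stands still between calls to the robot, and variables do not carry over. Pictures are saved under pics/ and viewed, about 8 in all and at most 12, crops included, and the job is handed in when it is done.

Besides the shell and the picture viewer there is one more tool, called after "Request:" as name([rows], argument=value, ...), one row to a line, values as JSON. play_rows: Moves the arm, as the interface text tells. Its arguments: {"type":"object","properties":{"plan":{"type":"array","items":{"type":"array","items":{"type":"number"}}}},"required":["plan"]}

```bash
mkdir -p pics; cat > h.py <<'E'
from workcell import *
import numpy as np, cv2
from scipy.spatial.transform import Rotation as R
def save(c,n,crop=None,s=1):
    f=c["frame"][:,:,::-1]
    if crop: f=f[crop[1]:crop[3],crop[0]:crop[2]]
    cv2.imwrite("pics/"+n,cv2.resize(f,None,fx=s,fy=s,interpolation=cv2.INTER_CUBIC))
def cloud(c):
    d=c["depth"];v,u=np.mgrid[:d.shape[0],:d.shape[1]]
    p=np.stack([(u-c["cx"])/c["fx"]*d,-(v-c["cy"])/c["fy"]*d,-d,np.ones_like(d)],-1)
    return (p@np.linalg.inv(c["camera_from_world"]).T)[...,:3]
def pix(c,p):
    q=c["camera_from_world"]@np.r_[p,1]
    return c["cx"]+c["fx"]*q[0]/-q[2], c["cy"]+c["fy"]*-q[1]/-q[2]
E
python3 - <<'E'
from h import *
for n in ["top","scene"]:
    c=camera(n); save(c,n+"0.png",s=1.5)
    print(n,[k for k in c])
    for t in ["coarse_screw","fine_screw","coarse_gauge","fine_gauge"]:
        for r in pinpoint(t,c)[:4]: print(t,np.round(r["centre"],3),round(r["confidence"],2),np.round(pix(c,r["centre"])))
o=get_obs();print(o["clock"],o["eef_pos"],R.from_quat(o["tool_rot"]).as_matrix().round(2))
E
```

```text
top ['frame', 'depth', 'fx', 'fy', 'cx', 'cy', 'camera_from_world', 'shot']
coarse_screw [0.266 0.221 0.009] 0.95 [203. 244.]
coarse_screw [0.448 0.159 0.009] 0.77 [228. 177.]
coarse_screw [0.323 0.422 0.011] 0.59 [129. 222.]
fine_screw [0.557 0.274 0.008] 0.73 [188. 138.]
coarse_gauge [ 0.48  -0.116 -0.002] 0.9 [328. 168.]
scene ['frame', 'depth', 'fx', 'fy', 'cx', 'cy', 'camera_from_world', 'shot']
coarse_screw [0.271 0.221 0.01 ] 0.8 [311. 155.]
coarse_screw [0.448 0.166 0.012] 0.76 [298. 205.]
coarse_screw [ 0.58  -0.28   0.004] 0.67 [126. 253.]
coarse_screw [0.325 0.422 0.007] 0.62 [382. 169.]
fine_screw [0.558 0.28  0.012] 0.61 [346. 239.]
coarse_gauge [ 0.48  -0.112 -0.002] 0.65 [195. 219.]
fine_gauge [ 0.578 -0.282  0.004] 0.68 [125. 252.]
fine_gauge [ 0.48  -0.116 -0.001] 0.41 [193. 219.]
0.5 [ 0.14094968 -0.47969912  0.23127288] [[-0.    0.28 -0.96]
 [ 0.   -0.96 -0.28]
 [-1.   -0.   -0.  ]]
```

```bash
ls pics
```

```text
scene0.png
top0.png
```

View pics/top0.png

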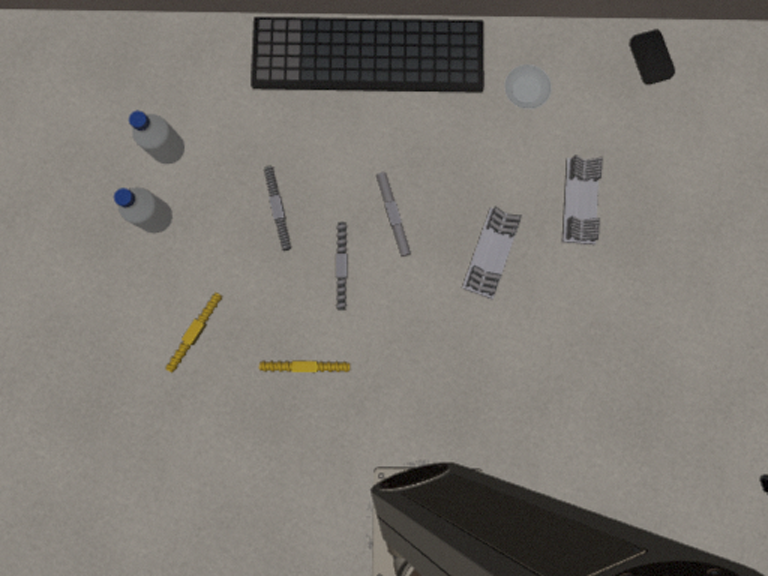

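View pics/scene0.png

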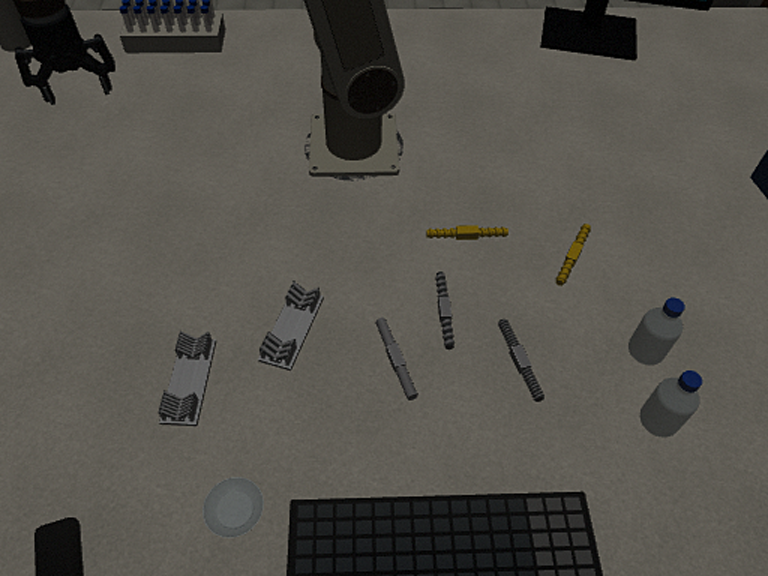

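Top view (native px): the steel rods are coarse (228,177) with few ridges, fine (185,138) with many, and smooth (262,142), the bystander. Yellow look-alikes are at (129,222) and (203,244). Gauges: few broad teeth at (328,168), so coarse; many narrow teeth at (388,133), so fine. I'll confirm in an enlarged crop and measure poses.

```bash
python3 - <<'E'
from h import *
c=camera("top"); s=camera("scene")
save(c,"crop1.png",(170,95,415,215),3.2)
P=np.r_[cloud(c).reshape(-1,3)]; Q=cloud(s).reshape(-1,3)
for n,x,y in [("coarse",.448,.163),("fine",.557,.277),("cg",.48,-.114),("fg",.578,-.282)]:
  for k,(m,pp) in {"top":(c,P),"scene":(s,Q),"both":(c,np.r_[P,Q])}.items():
    z0=.005 if n in("coarse","fine") else .004
    near=np.hypot(pp[:,0]-x,pp[:,1]-y)<.1
    bz=np.median(pp[near&(pp[:,2]<.004)&(pp[:,2]>-.01),2])
    w=pp[near&(pp[:,2]>z0)&(pp[:,2]<.06)]
    r=cv2.minAreaRect((w[:,:2]*1000).astype(np.float32))
    pc=w[:,:2]-w[:,:2].mean(0); a=np.linalg.svd(pc,full_matrices=False)[2][0]
    print(n,k,len(w),"bench",round(bz,4),"rect",np.round(r[0],1),np.round(r[1],1),round(r[2],1),"mean",np.round(w.mean(0)*1000,1),"pca",round(np.degrees(np.arctan2(a[1],a[0]))%180,1),"zmax",round(np.percentile(w[:,2],98),4))
E
```

```text
coarse top 382 bench -0.0006 rect [449.9 178.7] [167.2 141.8] 12.2 mean [449.3 162.3  16.7] pca 2.5 zmax 0.0227
coarse scene 402 bench 0.0006 rect [454.3 163.7] [174.2 176. ] 7.5 mean [455.7 160.7  16.4] pca 3.1 zmax 0.0237
coarse both 784 bench -0.0 rect [454.2 164.6] [174.2 177.8] 7.5 mean [452.6 161.5  16.5] pca 2.7 zmax 0.0232
fine top 399 bench -0.0007 rect [559.9 270.1] [135.1 144.1] 61.3 mean [553.6 280.4  16.2] pca 14.5 zmax 0.0221
fine scene 496 bench 0.0006 rect [552.1 276. ] [165.9 176.2] 48.0 mean [562.7 282.   16.3] pca 15.8 zmax 0.0235
fine both 895 bench -0.0 rect [552.1 276. ] [165.9 176.2] 48.0 mean [558.6 281.3  16.2] pca 15.1 zmax 0.0231
cg top 1269 bench -0.0006 rect [ 476.3 -114.3] [167.5 169.7] 83.9 mean [ 476.9 -110.8   15.9] pca 160.8 zmax 0.0376
cg scene 1382 bench 0.0005 rect [ 478.2 -113.5] [190.7 185.5] 7.6 mean [ 486.7 -112.3   16.3] pca 160.1 zmax 0.0384
cg both 2651 bench -0.0 rect [ 478.2 -113.5] [190.7 185.5] 7.6 mean [ 482.  -111.6   16.1] pca 160.6 zmax 0.038
fg top 1292 bench -0.0006 rect [ 585.2 -285.5] [151.9 173.2] 41.3 mean [ 576.7 -276.7   16.1] pca 175.5 zmax 0.0372
fg scene 1594 bench 0.0005 rect [ 579.5 -283. ] [186.3 185.7] 13.9 mean [ 586.6 -277.8   16.8] pca 175.4 zmax 0.0385
fg both 2886 bench -0.0 rect [ 579.5 -283. ] [186.3 185.7] 13.9 mean [ 582.2 -277.3   16.5] pca 175.4 zmax 0.0379
```

View pics/crop1.png

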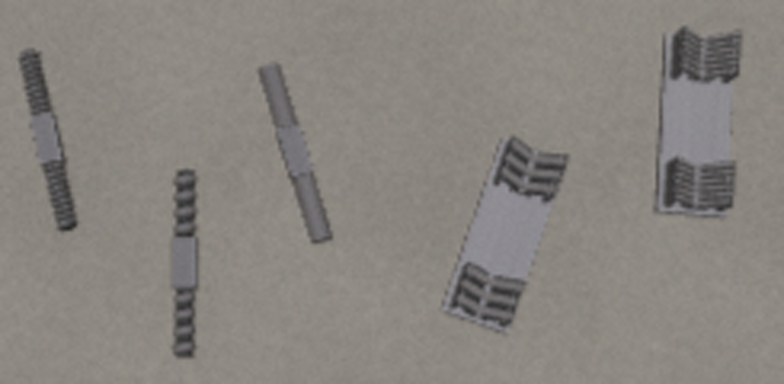

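The crop confirms it: coarse screw at left-centre (185,262), fine screw at (47,140), smooth rod at (295,150). Coarse gauge (3 broad teeth) is at (505,235), fine gauge at (697,120). Now I'll fit poses with a model.

```bash
cat > fit.py <<'E'
from h import *
from scipy.spatial import cKDTree
from scipy.optimize import least_squares
def box(x0,x1,y0,y1,z0,z1,s=1.5):
    g=lambda a,b:np.linspace(a,b,max(2,int((b-a)/s)+1))
    X,Y,Z=g(x0,x1),g(y0,y1),g(z0,z1);o=[]
    o+=[(x,y,z1) for x in X for y in Y]
    o+=[(x,y,z) for x in X for z in Z for y in(y0,y1)]
    o+=[(x,y,z) for y in Y for z in Z for x in(x0,x1)]
    return np.array(o)
def screw():   # about its axis, mm
    a=np.linspace(0,2*np.pi,40); o=[box(-22,22,-10,10,-10,10)]
    for x in np.r_[np.arange(-80,-22,1.5),np.arange(22,80.1,1.5)]:
        o.append(np.c_[np.full(40,x),9.*np.cos(a),9.*np.sin(a)])
    return np.vstack(o)
def gauge():
    o=[box(-80,80,-30,30,0,8)]
    for s in(-1,1):
        for x in np.arange(38,76.1,1.5):
            for y in np.arange(-22,22.1,1.5):
                o.append([[s*x,y,17+abs(y)]])
                if x in(38,) or x>75:o.append([[s*x,y,z] for z in np.arange(8,17+abs(y),1.5)])
            o.append([[s*x,t,z] for t in(-22,22) for z in np.arange(8,39,1.5)])
    return np.vstack(o)
def fit(model,pts,x0,yaw0,zoff,zmin=5,rad=95):
    p=pts*1000; p=p[np.hypot(p[:,0]-x0[0],p[:,1]-x0[1])<rad]; p=p[(p[:,2]>zmin)&(p[:,2]<zoff+60)]
    T=cKDTree(model)
    def f(q):
        c,s=np.cos(q[2]),np.sin(q[2]); d=p[:,:2]-q[:2]
        l=np.c_[d[:,0]*c+d[:,1]*s,-d[:,0]*s+d[:,1]*c,p[:,2]-zoff]
        return T.query(l)[0]
    r=least_squares(f,[*x0,yaw0],loss="soft_l1",f_scale=1.5,x_scale=[1,1,.01],diff_step=1e-3)
    return np.r_[r.x[:2].round(1),np.degrees(r.x[2]).round(2),np.median(f(r.x)).round(2),len(p)]
E
cat > m.py <<'E'
from fit import *
for cn in["top","scene"]:
    P=cloud(camera(cn)).reshape(-1,3)
    for n,m,x,y,a,z in [("coarse",screw(),450,162,2.5,10),("fine",screw(),557,280,15,10),("cg",gauge(),480,-113,-20,0),("fg",gauge(),580,-280,-4.5,0)]:
        print(cn,n,fit(m,P,(x,y),np.radians(a),z,rad=90))
E
python3 m.py
```

```text
top coarse [449.9  161.6    1.11   1.46 382.  ]
top fine [556.2  282.5   14.65   1.35 390.  ]
top cg [ 479.1  -112.3   -19.4     1.37 1191.  ]
top fg [ 579.4  -278.5    -4.4     1.45 1206.  ]
scene coarse [451.9  161.3    1.46   1.54 381.  ]
scene fine [557.9  282.1   14.75   1.35 488.  ]
scene cg [ 480.8  -111.8   -19.47    1.4  1274.  ]
scene fg [ 5.811e+02 -2.788e+02 -4.430e+00  1.430e+00  1.511e+03]
```

Request:
play_rows([
  [0,0,0,0.0873,0,0,-1],
  [0,0,0,0.0873,0,0,-1],
  [0,0,0,0.0873,0,0,-1],
  [0,-35,-18,0,0,0,-1],
  [0,-35,-18,0,0,0,-1],
  [0,-35,-18,0,0,0,-1],
  [0,-35,-18,0,0,0,-1],
  [0,-35,-18,0,0,0,-1],
  [0,-35,-18,0,0,0,-1],
  [0,-35,-18,0,0,0,-1],
  [0,-35,-18,0,0,0,-1],
  [0,-35,-18,0,0,0,-1],
  [0,-35,-18,0,0,0,-1],
  [0,-35,-18,0,0,0,-1],
  [0,-35,-18,0,0,0,-1],
  [0,-35,-18,0,0,0,-1],
  [0,-35,-18,0,0,0,-1],
  [0,-35,-18,0,0,0,-1],
  [0,-35,-18,0,0,0,-1],
  [0,-35,-18,0,0,0,-1],
])

```text
clock: 2.37
eef_pos: [0.4348, 0.0606, 0.2334]
tool_rot: [-0.705, -0.055, 0.707, -0.018]
ft_force: [-0.1, -0.9, -0.6]
grip_width: 0.0855
```

```bash
cat > go.py <<'E'
import sys
from h import *
# usage: go.py x y z(mm, TCP) yaw(deg)  -> remaining shift/turn in tool axes
x,y,z,a=map(float,sys.argv[1:5]); o=get_obs(); M=R.from_quat(o["tool_rot"]).as_matrix()
t=np.radians(a); W=np.array([[0,np.sin(t),-np.cos(t)],[0,-np.cos(t),-np.sin(t)],[-1,0,0]])
d=np.array([x,y,z])-o["eef_pos"]*1000
print("t",round(o["clock"],2),"pos",(o["eef_pos"]*1000).round(1),"yaw",np.degrees(np.arctan2(-M[1,2],-M[0,2])).round(2),"grip",round(o["grip_width"],4),"F",np.round(o["ft_force"],1))
print("turn first",R.from_matrix(M.T@W).as_rotvec().round(4),"then shift",(W.T@d).round(1)," shift if unturned",(M.T@d).round(1))
E
python3 go.py 451 161.5 60 1.3
```

```text
t 2.37 pos [434.8  60.6 233.4] yaw 5.9 grip 0.0855 F [-0.1 -0.9 -0.6]
turn first [0.0802 0.0025 0.0527] then shift [ 173.4 -100.5  -18.5]  shift if unturned [178.4 -89.5 -26.5]
```

Request:
play_rows([
  [0,-20,0,0,0,0,-1],
  [0,-19,-19,0,0,0,-1],
  [0,0,0,0,0,0,-1],
  [0,0,0,0,0,0,-1],
  [0,0,0,0,0,0,-1],
])

```text
clock: 2.78
eef_pos: [0.4504, 0.0781, 0.2355]
tool_rot: [-0.703, -0.069, 0.707, -0.02]
ft_force: [0.0, -0.8, 1.1]
grip_width: 0.085
```

```bash
python3 go.py 451 161.5 60 1.3
```

```text
t 2.78 pos [450.4  78.1 235.5] yaw 7.27 grip 0.085 F [ 0.  -0.8  1.1]
turn first [0.104  0.0055 0.0688] then shift [175.5 -83.4  -2.5]  shift if unturned [180.7 -70.4 -11.4]
```

Request:
play_rows([
  [0,0,0,0.052,0.0025,0.0345,-1],
  [0,0,0,0.052,0.0025,0.0345,-1],
  [20,-17,0,0,0,0,-1],
  [20,-17,0,0,0,0,-1],
  [20,-17,0,0,0,0,-1],
  [20,-17,0,0,0,0,-1],
  [20,-15,-2,0,0,0,-1],
  [20,0,0,0,0,0,-1],
  [20,0,0,0,0,0,-1],
  [0,0,0,0,0,0,-1],
  [0,0,0,0,0,0,-1],
  [0,0,0,0,0,0,-1],
])

```text
clock: 3.78
eef_pos: [0.4533, 0.082, 0.1008]
tool_rot: [-0.704, -0.072, 0.707, -0.023]
ft_force: [0.2, 0.1, -0.6]
grip_width: 0.0856
```

```bash
python3 go.py 451 161.5 3 1.3
```

```text
t 3.78 pos [453.3  82.  100.8] yaw 7.68 grip 0.0856 F [ 0.2  0.1 -0.6]
turn first [0.1114 0.0033 0.0697] then shift [ 97.8 -79.5   0.5]  shift if unturned [103.1 -72.   -8.3]
```

```bash
python3 -c "
from h import *
o=get_obs();print(np.round(o['joint_pos'],3),np.round(o['joint_vel'],3),np.round(o['tau'],1))"
```

```text
[ 0.133  0.268 -0.323  0.979  0.07   3.141] [ 0.003 -0.008  0.021 -0.006  0.002  0.001] [  0.  -34.3  21.    0.1   0.2   0. ]
```

Joint 6 hit its upper limit, so I'll use the half-turned grasp.

Request:
play_rows([
  [0,0,0,-0.12,0,0,-1],
  [0,0,0,0,0,0.07,-1],
  [0,0,0,-0.12,0,0,-1],
  [0,0,0,-0.12,0,0,-1],
  [0,0,0,-0.12,0,0,-1],
  [0,0,0,-0.12,0,0,-1],
  [0,0,0,-0.12,0,0,-1],
  [0,0,0,-0.12,0,0,-1],
  [0,0,0,-0.12,0,0,-1],
  [0,0,0,-0.12,0,0,-1],
  [0,0,0,-0.12,0,0,-1],
  [0,0,0,-0.12,0,0,-1],
  [0,0,0,-0.12,0,0,-1],
  [0,0,0,-0.12,0,0,-1],
  [0,0,0,-0.12,0,0,-1],
  [0,0,0,-0.12,0,0,-1],
  [0,0,0,-0.12,0,0,-1],
  [0,0,0,-0.12,0,0,-1],
  [0,0,0,-0.12,0,0,-1],
  [0,0,0,-0.12,0,0,-1],
])

```text
clock: 5.45
eef_pos: [0.4543, 0.0824, 0.1017]
tool_rot: [0.252, 0.658, -0.248, 0.665]
ft_force: [0.4, -0.2, -0.4]
grip_width: 0.0852
```

Request:
play_rows([
  [0,0,0,-0.12,0,0,-1],
  [0,0,0,-0.12,0,0,-1],
  [0,0,0,-0.12,0,0,-1],
  [0,0,0,-0.12,0,0,-1],
  [0,0,0,-0.12,0,0,-1],
  [0,0,0,0,0,0,-1],
  [0,0,0,0,0,0,-1],
])

```text
clock: 6.03
eef_pos: [0.454, 0.0824, 0.1011]
tool_rot: [0.047, 0.702, -0.045, 0.709]
ft_force: [0.4, 0.2, 0.1]
grip_width: 0.0854
```

```bash
python3 go.py 451 161.5 3 181.3
```

```text
t 6.03 pos [454.   82.4 101.1] yaw 172.52 grip 0.0854 F [0.4 0.2 0.1]
turn first [-0.1532  0.0104 -0.0024] then shift [98.1 79.2 -1.2]  shift if unturned [ 98.2  77.7 -14.2]
```

Request:
play_rows([
  [0,0,0,-0.077,0.005,0,-1],
  [0,0,0,-0.077,0.005,0,-1],
  [0,20,0,0,0,0,-1],
  [10,20,0,0,0,0,-1],
  [15,20,0,0,0,0,-1],
  [15,19,-1,0,0,0,-1],
  [20,0,0,0,0,0,-1],
  [0,0,0,0,0,0,-1],
  [0,0,0,0,0,0,-1],
  [0,0,0,0,0,0,-1],
])

```text
clock: 6.87
eef_pos: [0.4503, 0.1613, 0.0408]
tool_rot: [-0.008, 0.708, 0.01, 0.707]
ft_force: [0.2, -0.5, -0.1]
grip_width: 0.0854
```

```bash
python3 go.py 451 161.5 3 181.3
```

```text
t 6.87 pos [450.3 161.3  40.8] yaw -178.55 grip 0.0854 F [ 0.2 -0.5 -0.1]
turn first [ 0.0027 -0.0013 -0.0021] then shift [37.8  0.2  0.7]  shift if unturned [37.8  0.1  0.7]
```

Good. Descend, grip, and lift.

Request:
play_rows([
  [13,0,0,0,0,0,-1],
  [13,0,0,0,0,0,-1],
  [11,0,0,0,0,0,-1],
  [0,0,0,0,0,0,-1],
  [0,0,0,0,0,0,1],
  [0,0,0,0,0,0,1],
  [0,0,0,0,0,0,1],
  [0,0,0,0,0,0,1],
  [0,0,0,0,0,0,1],
  [0,0,0,0,0,0,1],
  [0,0,0,0,0,0,1],
  [0,0,0,0,0,0,1],
  [0,0,0,0,0,0,1],
])

```text
clock: 7.95
eef_pos: [0.4503, 0.1616, 0.0037]
tool_rot: [-0.009, 0.707, 0.01, 0.707]
ft_force: [-0.6, -1.7, 6.2]
grip_width: 0.0185
```

```bash
python3 go.py 480 -112 123 160.6
```

```text
t 7.95 pos [450.3 161.6   3.7] yaw -178.46 grip 0.0185 F [-0.6 -1.7  6.2]
turn first [ 0.3655 -0.0011 -0.0019] then shift [-119.3 -248.2  118.9]  shift if unturned [-119.9 -274.1   22.2]
```

Request:
play_rows([
  [-10,0,0,0,0,0,1],
  [-20,0,0,0,0,0,1],
  [-30,0,0,0,0,0,1],
  [-30,0,0,0,0,0,1],
  [-30,0,0,0,0,0,1],
  [0,-20,0,0.0914,0,0,1],
  [0,-20,5,0.0914,0,0,1],
  [0,-20,8,0.0914,0,0,1],
  [0,-20,9,0.0914,0,0,1],
  [0,-30,12,0,0,0,1],
  [0,-30,12,0,0,0,1],
  [0,-30,12,0,0,0,1],
  [0,-30,12,0,0,0,1],
  [0,-30,12,0,0,0,1],
  [0,0,0,0,0,0,1],
  [0,0,0,0,0,0,1],
  [0,0,0,0,0,0,1],
])

```text
clock: 9.37
eef_pos: [0.4688, -0.0827, 0.122]
tool_rot: [0.12, 0.698, -0.119, 0.695]
ft_force: [-0.5, 0.9, -3.7]
grip_width: 0.0185
```

```bash
python3 go.py 480 -112 90 160.6
```

```text
t 9.37 pos [468.8 -82.7 122. ] yaw 160.56 grip 0.0185 F [-0.5  0.9 -3.7]
turn first [-0.0006 -0.0046 -0.0014] then shift [ 32.  -23.9  20.3]  shift if unturned [ 31.9 -24.   20.5]
```

Request:
play_rows([
  [16,-12,10,0,0,0,1],
  [16,-12,10,0,0,0,1],
  [10,0,0,0,0,0,1],
  [0,0,0,0,0,0,1],
  [0,0,0,0,0,0,1],
  [0,0,0,0,0,0,1],
])

```text
clock: 9.87
eef_pos: [0.4803, -0.111, 0.0806]
tool_rot: [0.119, 0.698, -0.118, 0.696]
ft_force: [-0.2, -0.7, -3.0]
grip_width: 0.0185
```

```bash
python3 go.py 480 -112 24 160.6; cat > held.py <<'E'
import sys
from fit import *
# held screw pose near the given gauge; only the threaded ends (clear of the gripper)
o=get_obs(); e=o["eef_pos"]*1000; yaw=float(sys.argv[1]); zo=e[2]+6.3
for cn in["top","scene"]:
    c=camera(cn); save(c,sys.argv[2]+cn+".png",s=1.5)
    P=cloud(c).reshape(-1,3)
    t=np.radians(yaw); d=P*1000-e; l=d[:,0]*np.cos(t)+d[:,1]*np.sin(t); q=-d[:,0]*np.sin(t)+d[:,1]*np.cos(t)
    k=(abs(l)>30)&(abs(l)<92)&(abs(q)<25)&(P[:,2]*1000>zo-14)&(P[:,2]*1000<zo+16)
    m=screw(); m=m[abs(m[:,0])>22]
    r=fit(m,P[k],(e[0],e[1]),t,zo,zmin=zo-13,rad=95)
    dd=r[:2]-e[:2]
    print(cn,r,"rel along",round(dd[0]*np.cos(t)+dd[1]*np.sin(t),1),"across",round(-dd[0]*np.sin(t)+dd[1]*np.cos(t),1),"nL/R",(l[k]<0).sum(),(l[k]>0).sum(), "ztop", [np.percentile(P[k&(s*l>0),2]*1000,90).round(1) for s in(-1,1)])
E
python3 held.py -19.4 h1
```

```text
t 9.87 pos [ 480.3 -111.    80.6] yaw 160.7 grip 0.0185 F [-0.2 -0.7 -3. ]
turn first [ 0.0018 -0.0031 -0.0014] then shift [56.6 -1.1  0. ]  shift if unturned [56.6 -1.2  0.2]Traceback (most recent call last):
  File "held.py", line 13, in <module>
    print(cn,r,"rel along",round(dd[0]*np.cos(t)+dd[1]*np.sin(t),1),"across",round(-dd[0]*np.sin(t)+dd[1]*np.cos(t),1),"nL/R",(l[k]<0).sum(),(l[k]>0).sum(), "ztop", [np.percentile(P[k&(s*l>0),2]*1000,90).round(1) for s in(-1,1)])
                                                                                                                                                                      ~~~~~~~~~~~~~^^^^^^^^^^^^^^^^^^^^^^^^
    return _quantile_unchecked(
        a, q, axis, out, overwrite_input, method, keepdims, weights)
    return _ureduce(a,
                    func=_quantile_ureduce_func,
    ...<5 lines>...
                    overwrite_input=overwrite_input,
                    method=method)
    r = func(a, **kwargs)
    result = _quantile(arr,
                       quantiles=q,
    ...<2 lines>...
                       out=out,
                       weights=wgt)
    slices_having_nans = np.isnan(arr[-1, ...])
                                  ~~~^^^^^^^^^
IndexError: index -1 is out of bounds for axis 0 with size 0
```

```bash
sed -i 's/np.percentile(P\[k&(s\*l>0),2\]\*1000,90).round(1) for s in(-1,1)/np.percentile(P[k\&(s*l>0),2]*1000,90).round(1) for s in(-1,1) if (k\&(s*l>0)).any()/' held.py; python3 held.py -19.4 h1
```

```text
top [ 481.   -109.1   -17.45    1.32  137.  ] rel along -0.5 across 2.1 nL/R 137 0 ztop [np.float64(96.9)]
scene [ 482.8  -111.6   -18.96    1.38  164.  ] rel along 2.0 across 0.4 nL/R 15 149 ztop [np.float64(92.7), np.float64(97.5)]
```

View pics/h1scene.png

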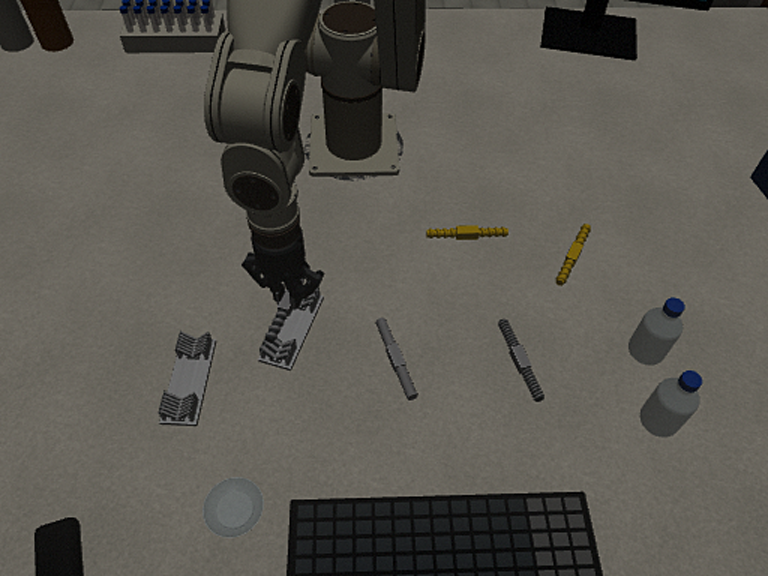

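The picture shows the coarse screw held over the coarse gauge at about (285,325), aligned with it. It sits roughly 1.2 mm too far along and 1 mm across. I'll correct that and lower gently.

Request:
play_rows([
  [10,-1,-1.2,0,-0.003,0,1],
  [15,0,0,0,0,0,1],
  [12,0,0,0,0,0,1],
  [8,0,0,0,0,0,1],
  [5,0,0,0,0,0,1],
  [2,0,0,0,0,0,1],
  [0,0,0,0,0,0,1],
  [0,0,0,0,0,0,1],
  [0,0,0,0,0,0,1],
])

```text
clock: 10.77
eef_pos: [0.4796, -0.1128, 0.0289]
tool_rot: [0.119, 0.696, -0.119, 0.698]
ft_force: [0.7, -0.0, -3.1]
grip_width: 0.0186
```

```bash
python3 go.py 479.5 -112 23.7 160.6
```

```text
t 10.77 pos [ 479.6 -112.8   28.9] yaw 160.6 grip 0.0186 F [ 0.7 -0.  -3.1]
turn first [-0.      0.0016 -0.0012] then shift [ 5.2  0.8 -0.4]  shift if unturned [ 5.2  0.8 -0.4]
```

Request:
play_rows([
  [1.5,0.4,0,0,0,0,1],
  [1.5,0,0,0,0,0,1],
  [1,0,0,0,0,0,1],
  [0,0,0,0,0,0,1],
  [0,0,0,0,0,0,1],
])

```text
clock: 11.18
eef_pos: [0.4792, -0.1126, 0.0244]
tool_rot: [0.119, 0.697, -0.119, 0.697]
ft_force: [0.5, -1.7, -2.9]
grip_width: 0.0186
```

Request:
play_rows([
  [0.5,0,0,0,0,0,1],
  [0.5,0,0,0,0,0,1],
  [0,0,0,0,0,0,1],
  [0,0,0,0,0,0,1],
])

```text
clock: 11.52
eef_pos: [0.4792, -0.113, 0.0239]
tool_rot: [0.119, 0.697, -0.119, 0.697]
ft_force: [-2.6, -4.0, 6.0]
grip_width: 0.0184
```

Request:
play_rows([
  [0.4,-0.5,0,0,0,0,1],
  [0.3,-0.3,0,0,0,0,1],
  [0,0,0,0,0,0,1],
  [0,0,0,0,0,0,1],
])

```text
clock: 11.85
eef_pos: [0.4792, -0.1132, 0.0236]
tool_rot: [0.119, 0.696, -0.119, 0.698]
ft_force: [-2.8, -1.5, 8.8]
grip_width: 0.0181
```

Seated with about 12 N and little side force. Release gradually, then rise.

Request:
play_rows([
  [0,0,0,0,0,0,0.5],
  [0,0,0,0,0,0,0.4],
  [0,0,0,0,0,0,0.2],
  [0,0,0,0,0,0,0],
  [0,0,0,0,0,0,-0.5],
  [0,0,0,0,0,0,-1],
  [0,0,0,0,0,0,-1],
  [0,0,0,0,0,0,-1],
  [0,0,0,0,0,0,-1],
  [0,0,0,0,0,0,-1],
  [-10,0,0,0,0,0,-1],
  [-20,0,0,0,0,0,-1],
  [-30,0,0,0,0,0,-1],
  [-30,0,0,0,0,0,-1],
  [-10,0,0,0,0,0,-1],
  [0,0,0,0,0,0,-1],
])

```text
clock: 13.18
eef_pos: [0.4814, -0.1138, 0.1264]
tool_rot: [0.119, 0.694, -0.119, 0.7]
ft_force: [-0.3, 0.4, -0.3]
grip_width: 0.0856
```

```bash
python3 go.py 557 282.3 124 194.7
```

```text
t 13.18 pos [ 481.4 -113.8  126.4] yaw 160.6 grip 0.0856 F [-0.3  0.4 -0.3]
turn first [-0.5952  0.0082  0.0006] then shift [  2.4 363.9 173.7]  shift if unturned [  2.6 398.7 -60.2]
```

Request:
play_rows([
  [0,15,-2,0,0,0,-1],
  [0,30,-4.5,0,0,0,-1],
  [0,30,-4.5,0,0,0,-1],
  [0,30,-4.5,0,0,0,-1],
  [0,30,-4.5,0,0,0,-1],
  [0,30,-4.5,0,0,0,-1],
  [0,30,-4.5,0,0,0,-1],
  [0,30,-4.5,0,0,0,-1],
  [0,30,-4.5,0,0,0,-1],
  [0,30,-4.5,0,0,0,-1],
  [0,30,-4.5,0,0,0,-1],
  [0,30,-4.5,0,0,0,-1],
  [0,30,-4.5,0,0,0,-1],
  [0,23,-4,0,0,0,-1],
  [0,0,0,-0.099,0,0,-1],
  [0,0,0,-0.099,0,0,-1],
  [0,0,0,-0.099,0,0,-1],
  [0,0,0,-0.099,0,0,-1],
  [0,0,0,-0.099,0,0,-1],
  [0,0,0,-0.099,0.008,0,-1],
])

```text
clock: 14.85
eef_pos: [0.553, 0.2817, 0.1209]
tool_rot: [-0.092, 0.705, 0.092, 0.697]
ft_force: [-0.5, 0.8, -0.5]
grip_width: 0.0859
```

Request:
play_rows([
  [0,0,0,0,0,0,-1],
  [0,0,0,0,0,0,-1],
])

```text
clock: 15.02
eef_pos: [0.5536, 0.2818, 0.1214]
tool_rot: [-0.089, 0.705, 0.089, 0.698]
ft_force: [0.2, 1.0, 0.8]
grip_width: 0.0853
```

```bash
python3 go.py 557 282.3 3.3 194.7; python3 - <<'E'
from fit import *
for cn,g in[("top",(479.1,-112.3)),("scene",(480.8,-111.8))]:
    c=camera(cn); P=cloud(c).reshape(-1,3)
    save(c,"seat1_"+cn+".png",(*(int(v) for v in (np.array(pix(c,(.48,-.112,.03)))-[70,55])),*(int(v) for v in (np.array(pix(c,(.48,-.112,.03)))+[70,55]))),5)
    t=np.radians(-19.4); d=P*1000-[*g,0]; l=d[:,0]*np.cos(t)+d[:,1]*np.sin(t); q=-d[:,0]*np.sin(t)+d[:,1]*np.cos(t)
    k=(abs(l)<92)&(abs(q)<14)&(P[:,2]>.028)
    m=screw(); r=fit(m,P[k],g,t,30,zmin=28,rad=95)
    dd=r[:2]-g; print(cn,r,"along",(dd@[np.cos(t),np.sin(t)]).round(1),"across",(dd@[-np.sin(t),np.cos(t)]).round(1))
    print(" top z at ends/mid",[np.median(P[(abs(l-x)<14)&(abs(q)<4)&(P[:,2]>.01),2]*1000).round(1) for x in(-57,0,57)])
E
```

```text
t 15.02 pos [553.6 281.8 121.4] yaw -165.51 grip 0.0853 F [0.2 1.  0.8]
turn first [-0.0037 -0.0096 -0.0006] then shift [118.1  -0.4   3.4]  shift if unturned [118.   -0.4   4.5]
top [ 479.8  -112.7   -19.46    1.46  414.  ] along 0.8 across -0.1
 top z at ends/mid [np.float64(37.9), np.float64(39.8), np.float64(37.1)]
scene [ 480.7  -112.7   -19.72    1.4   422.  ] along 0.2 across -0.9
 top z at ends/mid [np.float64(38.7), np.float64(40.3), np.float64(38.4)]
```

View pics/seat1_top.png

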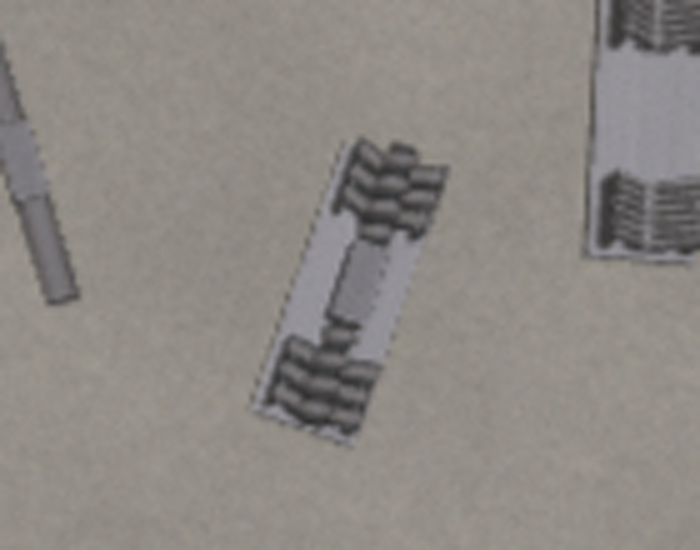

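Crop shows the coarse screw lying in the coarse gauge, waist at (357,280). It is centred to under 1 mm, and the waist top is at 40 mm, so the axis is at 30 mm. Now the fine screw.

Request:
play_rows([
  [30,0,2,-0.004,-0.009,0,-1],
  [30,0,1.5,0,0,0,-1],
  [25,0,0,0,0,0,-1],
  [15,0,0,0,0,0,-1],
  [10,0,0,0,0,0,-1],
  [6,0,0,0,0,0,-1],
  [0,0,0,0,0,0,-1],
  [0,0,0,0,0,0,-1],
])

```text
clock: 15.78
eef_pos: [0.5581, 0.2834, 0.0075]
tool_rot: [-0.091, 0.7, 0.092, 0.702]
ft_force: [0.2, -0.7, 0.3]
grip_width: 0.0856
```

```bash
python3 go.py 557 282.3 3.7 194.7
```

```text
t 15.78 pos [558.1 283.4   7.5] yaw -165.16 grip 0.0856 F [ 0.2 -0.7  0.3]
turn first [ 0.0025  0.0027 -0.0014] then shift [ 3.8 -0.8 -1.4]  shift if unturned [ 3.8 -0.8 -1.4]
```

Request:
play_rows([
  [3.8,-0.8,-1.4,0,0,0,-1],
  [0,0,0,0,0,0,-1],
  [0,0,0,0,0,0,1],
  [0,0,0,0,0,0,1],
  [0,0,0,0,0,0,1],
  [0,0,0,0,0,0,1],
  [0,0,0,0,0,0,1],
  [0,0,0,0,0,0,1],
  [0,0,0,0,0,0,1],
  [0,0,0,0,0,0,1],
  [0,0,0,0,0,0,1],
])

```text
clock: 16.7
eef_pos: [0.5567, 0.2822, 0.0035]
tool_rot: [-0.091, 0.7, 0.092, 0.702]
ft_force: [-1.6, -0.7, 3.2]
grip_width: 0.0189
```

```bash
python3 go.py 580.3 -278.6 125 175.6
```

```text
t 16.7 pos [556.7 282.2   3.5] yaw -165.14 grip 0.0189 F [-1.6 -0.7  3.2]
turn first [ 0.3362  0.0022 -0.0016] then shift [-121.5 -557.3   66.5]  shift if unturned [-122.4 -547.9 -120.7]
```

Request:
play_rows([
  [-10,0,0,0,0,0,1],
  [-20,0,0,0,0,0,1],
  [-30,0,0,0,0,0,1],
  [-30,0,0,0,0,0,1],
  [-30,0,0,0,0,0,1],
  [0,0,0,0.084,0,0,1],
  [0,0,0,0.084,0,0,1],
  [0,0,0,0.084,0,0,1],
  [0,0,0,0.084,0,0,1],
  [0,-15,2,0,0,0,1],
  [0,-30,4,0,0,0,1],
  [0,-30,4,0,0,0,1],
  [0,-30,4,0,0,0,1],
  [0,-30,4,0,0,0,1],
  [0,-30,4,0,0,0,1],
  [0,-30,4,0,0,0,1],
  [0,-30,4,0,0,0,1],
  [0,-30,4,0,0,0,1],
  [0,-30,4,0,0,0,1],
  [0,-30,4,0,0,0,1],
])

```text
clock: 18.37
eef_pos: [0.5728, -0.0374, 0.1222]
tool_rot: [0.027, 0.707, -0.026, 0.706]
ft_force: [0.9, 0.2, -3.9]
grip_width: 0.0187
```

Request:
play_rows([
  [0,-30,4,0,0,0,1],
  [0,-30,4,0,0,0,1],
  [0,-30,4,0,0,0,1],
  [0,-30,4,0,0,0,1],
  [0,-30,4,0,0,0,1],
  [0,-30,4,0,0,0,1],
  [0,-30,0,0,0,0,1],
  [0,0,0,0,0,0,1],
  [0,0,0,0,0,0,1],
  [0,0,0,0,0,0,1],
])

```text
clock: 19.2
eef_pos: [0.5808, -0.2467, 0.1216]
tool_rot: [0.028, 0.707, -0.026, 0.706]
ft_force: [0.3, -0.1, -4.3]
grip_width: 0.0188
```

```bash
python3 go.py 580.3 -278.6 75 175.6
```

```text
t 19.2 pos [ 580.8 -246.7  121.6] yaw 175.59 grip 0.0188 F [ 0.3 -0.1 -4.3]
turn first [-0.0002 -0.0009 -0.0028] then shift [ 46.6 -31.9   2. ]  shift if unturned [ 46.5 -32.    2. ]
```

Request:
play_rows([
  [16,-16,1,0,0,0,1],
  [16,-16,1,0,0,0,1],
  [10,0,0,0,0,0,1],
  [0,0,0,0,0,0,1],
  [0,0,0,0,0,0,1],
  [0,0,0,0,0,0,1],
])

```text
clock: 19.7
eef_pos: [0.582, -0.2774, 0.081]
tool_rot: [0.027, 0.706, -0.026, 0.707]
ft_force: [0.7, -0.2, -4.1]
grip_width: 0.0185
```

```bash
python3 go.py 580.3 -278.6 23.5 175.6; python3 held.py -4.4 h2
```

```text
t 19.7 pos [ 582.  -277.4   81. ] yaw 175.71 grip 0.0185 F [ 0.7 -0.2 -4.1]
turn first [ 0.002   0.0017 -0.0019] then shift [57.5 -1.3 -1.6]  shift if unturned [57.5 -1.4 -1.7]
top [ 582.   -277.1    -4.18    1.38  226.  ] rel along -0.0 across 0.3 nL/R 145 81 ztop [np.float64(96.9), np.float64(96.1)]
scene [ 583.7  -277.1    -4.43    1.31  208.  ] rel along 1.6 across 0.5 nL/R 25 183 ztop [np.float64(96.4), np.float64(97.8)]
```

Request:
play_rows([
  [10,-1.6,-2.5,0,0,0,1],
  [15,0,0,0,0,0,1],
  [12,0,0,0,0,0,1],
  [8,0,0,0,0,0,1],
  [5,0,0,0,0,0,1],
  [2,0,0,0,0,0,1],
  [0,0,0,0,0,0,1],
  [0,0,0,0,0,0,1],
  [0,0,0,0,0,0,1],
])

```text
clock: 20.55
eef_pos: [0.5796, -0.2803, 0.0291]
tool_rot: [0.027, 0.706, -0.027, 0.708]
ft_force: [-0.2, -0.2, -4.1]
grip_width: 0.0183
```

```bash
python3 go.py 579.5 -279 23.5 175.6
```

```text
t 20.55 pos [ 579.6 -280.3   29.1] yaw 175.61 grip 0.0183 F [-0.2 -0.2 -4.1]
turn first [ 0.0002  0.0027 -0.0011] then shift [ 5.6  1.3 -0.2]  shift if unturned [ 5.6  1.3 -0.2]
```

Request:
play_rows([
  [1.5,0.6,0,0,0,0,1],
  [1.5,0,0,0,0,0,1],
  [1,0,0,0,0,0,1],
  [0.7,0,0,0,0,0,1],
  [0,0,0,0,0,0,1],
  [0,0,0,0,0,0,1],
])

```text
clock: 21.05
eef_pos: [0.5794, -0.2799, 0.0241]
tool_rot: [0.027, 0.706, -0.027, 0.707]
ft_force: [-0.3, -2.6, -1.0]
grip_width: 0.0185
```

Request:
play_rows([
  [0.5,0,0,0,0,0,1],
  [0.3,0,0,0,0,0,1],
  [0,0,0,0,0,0,1],
  [0,0,0,0,0,0,1],
])

```text
clock: 21.38
eef_pos: [0.5794, -0.2802, 0.0237]
tool_rot: [0.027, 0.706, -0.027, 0.708]
ft_force: [-1.7, -3.4, 4.4]
grip_width: 0.0181
```

Request:
play_rows([
  [0.4,-0.4,0,0,0,0,1],
  [0.3,-0.3,0,0,0,0,1],
  [0,0,0,0,0,0,1],
  [0,0,0,0,0,0,1],
])

```text
clock: 21.72
eef_pos: [0.5795, -0.2804, 0.0235]
tool_rot: [0.027, 0.706, -0.027, 0.708]
ft_force: [-2.6, -1.7, 7.7]
grip_width: 0.0188
```

Request:
play_rows([
  [0,0,0,0,0,0,0.5],
  [0,0,0,0,0,0,0.4],
  [0,0,0,0,0,0,0.2],
  [0,0,0,0,0,0,0],
  [0,0,0,0,0,0,-0.5],
  [0,0,0,0,0,0,-1],
  [0,0,0,0,0,0,-1],
  [0,0,0,0,0,0,-1],
  [0,0,0,0,0,0,-1],
  [0,0,0,0,0,0,-1],
  [-10,0,0,0,0,0,-1],
  [-20,0,0,0,0,0,-1],
  [-30,0,0,0,0,0,-1],
  [-30,0,0,0,0,0,-1],
  [-30,0,0,0,0,0,-1],
  [-10,0,0,0,0,0,-1],
])

```text
clock: 23.05
eef_pos: [0.5812, -0.2814, 0.1587]
tool_rot: [0.026, 0.703, -0.028, 0.71]
ft_force: [0.9, -0.2, 1.5]
grip_width: 0.0856
```

Request:
play_rows([
  [0,20,-10,0,0,0,-1],
  [0,30,-10,0,0,0,-1],
  [0,30,-10,0,0,0,-1],
  [0,30,-10,0,0,0,-1],
  [0,30,-10,0,0,0,-1],
  [0,30,-10,0,0,0,-1],
  [0,30,-10,0,0,0,-1],
  [0,30,-10,0,0,0,-1],
  [0,30,-10,0,0,0,-1],
  [0,30,-10,0,0,0,-1],
  [0,30,-10,0,0,0,-1],
  [0,30,-10,0,0,0,-1],
  [0,30,-10,0,0,0,-1],
  [0,30,-10,0,0,0,-1],
  [0,30,0,0,0,0,-1],
  [0,30,0,0,0,0,-1],
  [0,20,0,0,0,0,-1],
  [0,0,0,0,0,0,-1],
  [0,0,0,0,0,0,-1],
  [0,0,0,0,0,0,-1],
])

```text
clock: 24.72
eef_pos: [0.4763, 0.2184, 0.1526]
tool_rot: [0.027, 0.706, -0.027, 0.707]
ft_force: [0.1, -0.6, -0.8]
grip_width: 0.0851
```

```bash
python3 - <<'E'
from fit import *
o=get_obs();print(o["clock"],o["eef_pos"])
for cn,gs in[("top",((479.1,-112.3,-19.4),(579.4,-278.5,-4.4))),("scene",((480.8,-111.8,-19.4),(581.1,-278.8,-4.4)))]:
  c=camera(cn); P=cloud(c).reshape(-1,3)
  u,v=(int(x) for x in pix(c,(.53,-.195,.03))); save(c,"seat2_"+cn+".png",(u-75,v-60,u+75,v+60),5)
  for g0 in gs:
    g=np.array(g0[:2]);t=np.radians(g0[2]); d=P*1000-[*g,0]; l=d[:,0]*np.cos(t)+d[:,1]*np.sin(t); q=-d[:,0]*np.sin(t)+d[:,1]*np.cos(t)
    k=(abs(l)<92)&(abs(q)<14)&(P[:,2]>.028)
    m=screw(); r=fit(m,P[k],g,t,30,zmin=28,rad=95)
    dd=r[:2]-g; print(cn,r,"along",(dd@[np.cos(t),np.sin(t)]).round(1),"across",(dd@[-np.sin(t),np.cos(t)]).round(1)," top z",[np.median(P[(abs(l-x)<14)&(abs(q)<4)&(P[:,2]>.01),2]*1000).round(1) for x in(-57,0,57)])
E
```

```text
24.7167 [0.47634907 0.21844504 0.15264391]
top [ 479.2  -112.8   -19.55    1.46  423.  ] along 0.3 across -0.4  top z [np.float64(37.1), np.float64(39.1), np.float64(37.7)]
top [ 579.7  -279.7    -4.45    1.43  437.  ] along 0.4 across -1.2  top z [np.float64(37.0), np.float64(40.3), np.float64(37.8)]
scene [ 480.6  -112.9   -19.32    1.45  427.  ] along 0.2 across -1.1  top z [np.float64(39.1), np.float64(41.1), np.float64(38.5)]
scene [ 581.1  -279.8    -4.36    1.39  542.  ] along 0.1 across -1.0  top z [np.float64(38.6), np.float64(40.0), np.float64(38.6)]
```

View pics/seat2_top.png

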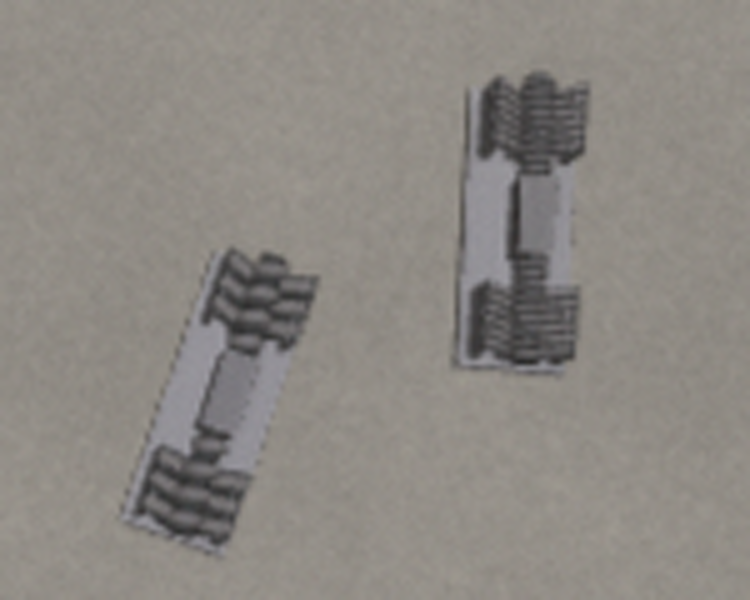

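Both screws lie in their matching gauges: coarse waist at (230,390), fine waist at (538,215). Both are level, with axes at about 30 mm, and centred along the V to under 0.5 mm. Handing in.

```bash
python3 -c "
from workcell import *
print(job_done())"
```

```text
the job is handed in; nothing more can be done
None
```

I laid the coarse screw in the broad-toothed gauge and the fine screw in the narrow-toothed gauge, each lowered until it rested before I opened the gripper. I handed the job in at about 25 s; the smooth rod and the yellow look-alikes were not touched.

**Last checks (both cameras):**
- **Centring:** both screws are within 0.5 mm of centre along the V.
- **Alignment:** each screw's angle agrees with its gauge to about 0.2 degrees.
- **Seating:** the waist tops read 39 to 41 mm, which puts the axes at about 30 mm, and both ends are level, so they are fully down in both cradles.
- **Forces:** the wrist-force readings I took stayed below 10 N.

**Disagreements and slips:**
- The fits show the screws 0.4 to 1.2 mm off centre across the V. I put this down to measurement bias, since the V itself centres them.
- The two cameras differ by about 1.7 mm in x, so I compared each screw with its gauge within the same camera.
- On the first approach joint 6 ran up to its upper limit (about 3.14 rad) and stopped there. I switched to the half-turned grasp.

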